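# Clamp the pole-rest post with the clicking knob

### The arm

A 6-joint arm with a two-finger parallel gripper is mounted at the origin on the work surface. World frame = base frame: x ahead of the robot, y to its left, z up, the work surface at z = 0. Lengths are in m, angles in rad, forces in N, time in s.
With the tool pointing down it reaches from about 0.325 to 0.775 m from the base axis. Payload 9.3 kg.
Tool frame: the origin (TCP) lies at the very end of the fingers, on their centre line; the grasp point (between the pads) lies 19 mm behind it (env.grasp_offset is the distance from the TCP to the grasp point, in m); z points along the fingers, y is the line along which they close (so a half turn about z gives the same grasp; the last joint's range is limited). The gripper opens to 85 mm and grips with 20 to 120 N. Pads are 22 mm wide; open, the fingers measure 114 mm over their backs; the gripper's body (76 mm by 85 mm) begins 54 mm behind the grasp point. The pads swing forward as they close: fully open they stand 13 mm farther back than shut.
Start: joints at [1.013, 0.259, 0.021, 1.334, 0, 1.418], TCP at [0.217, 0.506, 0.231] pointing down, gripper open.
Joint ranges: [-3.04, 3.04], [-0.91, 1.82], [-1.04, 1.36], [-1.92, 1.95], [-1.52, 1.45], [-3.14, 3.14]. Speed limits (rad/s): [2.22, 2.22, 2.79, 3.14, 3.14, 3.14].

### API

Orientations are given as [roll, pitch, yaw] about the fixed x, y, z axes, in that order (R = Rz(yaw) Ry(pitch) Rx(roll)).
In Python, from station import env gives the robot as it stands.
- The arm moves only by the tool drive_tool, never from a script. Its argument "rows" is a list of rows, each an object with "gripper": the closure in counts, from 0 (fully open) to 255 (shut); "xyz": the shift along the world's x, y, z in cm, a list of three; "turn": the turn about the world's z in rad. In form: [{"gripper": gripper, "xyz": [x, y, z], "turn": turn}, ...]. A call has 1 to 12 rows; each row shifts and turns the commanded pose from where the row before left it; what a row does not reach is not made up. A row lasts 1/10 s, in which the tool goes at most 50 mm and 8.59 degrees, less where a joint would pass 70% of its speed; a pose out of reach is approached as far as the arm can. A call with a gripper value outside its range is refused whole. The fingers move at their own pace and stop on an object; the grip force is fixed at half the most. Time passes only in rows, so rows that do not move let the fingers close. It gives the time, the measured TCP pose, the force, the opening and the grip force at its end, in the units of the state.
- env.sense(): the state, without advancing time (a new reading comes with each control period).
- env.capture(name): name is "side" or "top" or "wrist"; returns a dict with "image" (384x512x3 uint8, red, green, blue), "fx", "fy", "cx", "cy" (pixels), "R" (3x3) and "t" (3): a world point X has camera coordinates R X + t; the wrist camera has in their place "T_tool_cam" (4x4, takes a point from camera to tool coordinates, whose origin is the TCP and whose axes are the flange's). Camera axes: x right, y down, z forward; pixel columns grow to the right and rows downward; lengths in m; the calibration is good to about 2 mm. A picture is of the moment at which its call begins: read the wrist's pose just before it. There is no depth.
- env.finish_job(): hands the job in; it is judged then, once.
The state is a dict: "t": time; "q": joint angles; "qd": joint speeds; "effort": joint torques, N m; "eef_pos": TCP position; "eef_rot": TCP orientation; "contact_force": force on the tool from outside, world axes, zero at the start; "torque": the same for the moment, N m; "gripper_width": finger opening in m; "gripper_force": force on a finger pad.
Only numpy, scipy, OpenCV 4.12 (cv2) and the standard library are available. Lean on these libraries where they do the work, as an engineer would, in place of code of your own. Each camera call takes 0.05 s, during which the arm holds its last target. There are 200 camera calls.

### The job

Take the steel post with the forked top out of its wooden block and stand it in the open socket of the aluminium clamp, pushed all the way down on its collar. Then turn the clamp's round knob clockwise (seen from above) until its clutch slips and clicks, and stop at that first click, before there is a second one. Leave the post standing upright and gripped fast in the clamp, let go of everything, and leave the other things on the shelf where they are.

Things in the scene. Friction and masses are not known exactly. Their poses are not given: they have to be found in the camera images.
- clamp: Cast aluminium clamp screwed to the shelf (fixed): housing 60 mm along its x, 165 mm along its y (-85 to +80), 60 mm high, on a base plate 100 x 150 mm, 4 mm thick. Origin on the shelf under the middle; z up. The knob stands on top at y = -55 mm; the socket opens upward near the +y end, its mouth level with the housing top at z = 60 mm.
- socket (a point): Point in the plane of the socket's mouth where the post's axis must go; axes as the clamp. Socket 21 mm wide along x (2.5 mm clear each side of the 16 mm shank), 48 mm deep; along y the shank has 2 mm to the end wall at +y and at least 2 mm to the jaw at the start. When gripped, the post stands about 2 mm beyond this point towards +y.
- jaw_port (a point): Fixed point in the socket's mouth on its -y edge, over the place where the black rubber jaw (top 10 mm below) comes out of the housing. Turning the knob clockwise drives the jaw towards +y, 6 mm per rad, against the post, which it then presses on the end wall. Its start is not known beforehand: 4 to 15 mm to go.
- knob_grip (a point): Point on the knob's vertical axis, 88 mm above the shelf, where to grip. Round fluted grey plastic knob, 50 mm diameter, from 67 to 103 mm above the shelf, 103 mm (along the clamp's y) from the socket point. It turns without end, may be gripped at any yaw, and may be let go and regripped. Clockwise from above tightens. A 30 N grip turns it without slipping.
- knob_top (a point): Middle of the knob's top face, 103 mm above the shelf. How it feels: friction about 0.24 N m until the jaw has the post on the wall (at rest between steps it may read with either sign), then the torque climbs by 0.4 to 0.5 N m within about 0.4 rad, and the clutch slips: at each click, every 0.39 rad, it falls by about 0.3 N m within 0.15 rad, then climbs again.
- telltale (a joint): Tell-tale pin in the middle of the knob's top, 12 mm wide, 1.5 mm proud; in m: 0 at the start, creeps up 0.12 mm for each click (0.3 mm per rad of slip; the first click counts at 0.2 rad of slip, the second at 0.57). Far too little to be seen or told from the reading noise; the judge counts the clicks by it. The click has to be felt in the turning torque.
- block: Dark wooden storage block, fixed, 75 x 75 x 55 mm high, with a hole 23 mm wide and 48 mm deep in the middle of its top, in which the post is kept at the start. Origin under its centre.
- post: Steel pole-rest post, 0.16 kg, loose, upright in the block at the start. Origin at the middle of its foot, z up. Round shank 16 mm diameter, foot tapered from 9 mm over the lowest 7 mm, up to z = 46 mm; collar 34 mm diameter from 46 to 52 mm; round stem 16 mm diameter to 100 mm; then a U fork 38 mm along x, 16 mm along y, up to 124 mm. Home in block or socket it rests on its collar, origin 46 mm below the mouth.
- post_grip (a point): Point on the post's axis at z = 78 mm, the middle of the stem, where to grip it; grip across y so that the fingers pass beside the fork. Axes as the post.
- jug: Closed white detergent jug, 85 x 150 x 250 mm, loose, leave alone. Origin under its middle.
- peg_ring: Flat plastic peg ring lying on the shelf, 134 mm diameter with six pegs sticking out to 222 mm, 10 mm high, loose, leave alone. Origin under its middle.
- comb: Steel lint comb lying on the shelf, about 40 x 155 x 8 mm, long along its y, loose, leave alone. Origin near its middle.
- soap_dish: Ceramic soap dish with a bar of soap, 105 x 75 x 28 mm, loose, leave alone. Origin under its middle.
- peg_a: Plastic clothes peg, 75 x 11 x 12 mm, loose, leave alone. Origin under its middle.
- peg_b: Second clothes peg like the first, leave alone.
There are look-alikes about, which are no part of the job. Leave any red look-alike of the clamp alone. Several things have the shape of the post; the one meant has the colours described above.

How it is judged:
On the way, in this order (a step that is already met when the one before it is completed fails the run):
1. the post stands home on its collar in the socket, released, before the clutch has clicked (horizontal distance between post and socket below 0.009 m and z of post in the frame of socket below -0.043 m and angle between post's own z axis and vertical below 0.08 rad and contact force between the fingers and post below 0.2 N and value of joint telltale below 4e-05 m), for 0.2 s.
2. the clutch has clicked with the post home (horizontal distance between post and socket below 0.009 m and z of post in the frame of socket below -0.043 m and angle between post's own z axis and vertical below 0.08 rad and value of joint telltale above 6e-05 m).
At the end, for the whole second after the job is handed in: Post upright (0.08 rad) in the socket, within 9 mm of the socket point, down on its collar (3 mm), pressed by the jaw on the end wall (summed contact force over 30 N), at rest; the clutch has clicked once, not twice (tell-tale 0.06 to 0.165 mm); bystanders within 20 mm of their starts (all of step 2 and value of joint telltale below 0.000165 m and contact force between clamp and post above 30 N and y of post in the frame of socket above 0.0005 m and linear speed of post below 0.01 m/s); the robot touches nothing.
It fails at once if the knob was turned on to a second click (value of joint telltale above 0.00017 m).
It fails at once if the post was rammed or levered in the clamp (over 180 N) (contact force between post and clamp above 180 N).
It fails at once if another thing on the shelf was moved by more than 20 mm (distance of any of jug, peg_ring, comb, soap_dish, peg_a, peg_b from where it was at the start of the episode above 0.02 m).
It also fails if it takes over 72 s, if anything falls off the work surface, if the arm or the gripper's body presses on something with over 40 N, if the wrist force passes 120 N, or if a joint passes its speed limit or range.

## Working session

There is one attempt and no reset: what is moved stays moved. The work goes in short steps, Python scripts to look and compute and a tool call to move; the robot and the scene stay as the last step left them, time stands still between calls to the robot, and variables do not carry over. Pictures are saved under pics/ and viewed, at most 10 in all, crops included, and the job is handed in when it is done.

Besides the shell and the picture viewer there is one more tool, called after "Emit:" as name(argument=value, ...) on one line, values as JSON. drive_tool: Moves the arm, as the interface text tells. Its arguments: {"type":"object","properties":{"rows":{"type":"array"}},"required":["rows"]}

```bash
mkdir -p pics; ls; cat > h.py <<'E'
import numpy as np, cv2
from station import env
def snap(n,f):
    s=env.sense(); c=env.capture(n); cv2.imwrite('pics/'+f+'.png',cv2.cvtColor(c['image'],cv2.COLOR_RGB2BGR))
    np.savez('pics/'+f+'.npz',**{k:v for k,v in c.items()},pos=s['eef_pos'],rot=s['eef_rot']); return c
E
python3 - <<'E'
from h import *
for n in ['top','side','wrist']:
    c=snap(n,n+'0'); print(n,{k:np.round(v,3).tolist() for k,v in c.items() if k!='image'})
print(env.sense(), env.grasp_offset)
a=cv2.imread('pics/top0.png');cv2.imwrite('pics/top0b.png',cv2.resize(a,(800,600)))
E
```

```text
pics
top {'fx': 418.533, 'fy': 418.533, 'cx': 255.045, 'cy': 194.842, 'R': [[-0.016, -1.0, -0.016], [-0.999, 0.016, -0.036], [0.036, 0.016, -0.999]], 't': [0.117, 0.528, 1.574]}
side {'fx': 425.802, 'fy': 425.802, 'cx': 244.79, 'cy': 194.282, 'R': [[0.962, -0.274, -0.001], [-0.217, -0.759, -0.613], [0.167, 0.59, -0.79]], 't': [-0.476, 0.226, 1.175]}
wrist {'fx': 268.86, 'fy': 268.86, 'cx': 254.291, 'cy': 186.01, 'T_tool_cam': [[-0.001, -0.963, -0.269, 0.068], [1.0, -0.001, 0.001, -0.0], [-0.001, -0.269, 0.963, -0.143], [0.0, 0.0, 0.0, 1.0]]}
{'t': 0.15, 'q': array([ 1.01339390e+00,  2.59060261e-01,  2.09406000e-02,  1.33370463e+00,
       -2.10127508e-05,  1.41817550e+00]), 'qd': array([-0.00121543, -0.00043388,  0.00312771, -0.0011391 , -0.00050919,
        0.00062056]), 'effort': array([ 2.52741076e-03, -5.55969429e+01,  3.44663179e+01,  1.13406879e-02,
       -1.30286398e-04, -3.34365427e-05]), 'eef_pos': array([0.21650559, 0.50536045, 0.23080824]), 'eef_rot': array([-3.14057345e+00, -1.35511416e-04,  2.73681100e+00]), 'contact_force': array([ 0.12709474, -0.29620481,  1.28526674]), 'torque': array([-0.03156183,  0.01593167, -0.02762582]), 'gripper_force': 0.0, 'gripper_width': 0.0854837764192786} 0.0187
```

View pics/top0b.png

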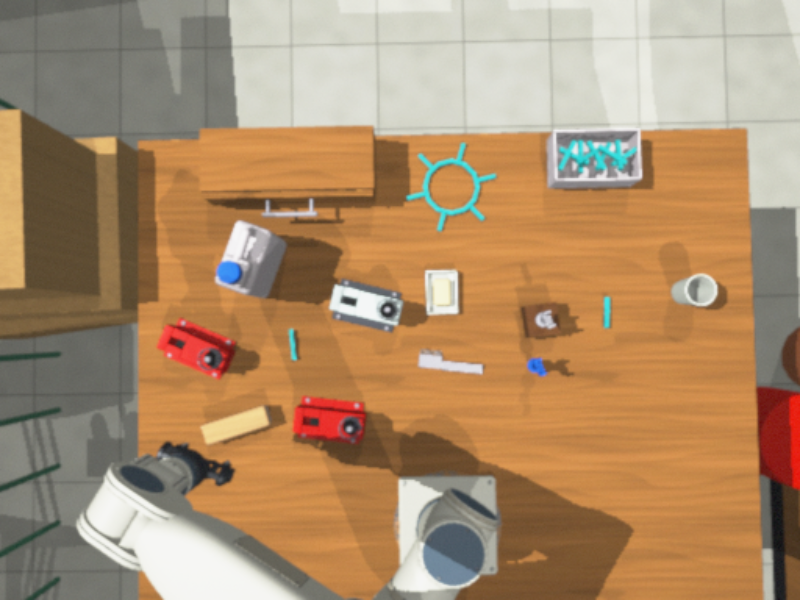

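View pics/side0.png

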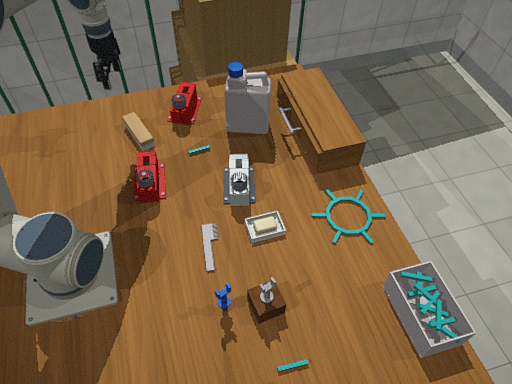

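The top view shows the aluminium clamp around (367,305), with its knob at (388,310) and socket at (348,300). The block and post are at (543,320). The blue look-alike is at (537,366), and there are two red clamps at left. Next I'll crop in for precise pixels.

```bash
python3 - <<'E'
import cv2,numpy as np
t=cv2.imread('pics/top0.png');s=cv2.imread('pics/side0.png')
def crop(a,x,y,w,h,S):
    b=cv2.resize(a[y:y+h,x:x+w],(w*S,h*S),interpolation=cv2.INTER_CUBIC)
    for i in range(0,w,10): cv2.line(b,(i*S,0),(i*S,4),(0,255,255),1);cv2.putText(b,str(x+i),(i*S,14),0,.35,(0,255,255),1)
    for j in range(0,h,10): cv2.line(b,(0,j*S),(4,j*S),(0,255,255),1);cv2.putText(b,str(y+j),(5,j*S+4),0,.35,(0,255,255),1)
    return b
top=np.hstack([crop(t,205,170,60,50,6),crop(t,325,185,60,50,6)])
sd=np.hstack([crop(s,215,150,60,50,6),crop(s,240,270,60,50,6)])
cv2.imwrite('pics/c1.png',np.vstack([top,sd]))
E
```

```text
(no output)
```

View pics/c1.png

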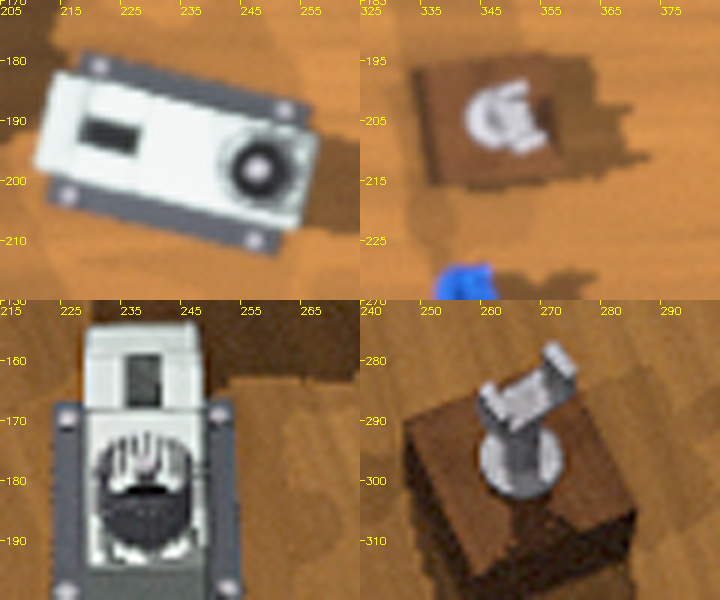

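```bash
cat >> h.py <<'E'
def ray(f,u,v,z):
    """world point at height z on pixel ray"""
    c=np.load('pics/'+f+'.npz'); d=np.array([(u-c['cx'])/c['fx'],(v-c['cy'])/c['fy'],1])
    if 'R' in c: R,t=c['R'],c['t']; o=-R.T@t; w=R.T@d
    else:
        from scipy.spatial.transform import Rotation as Q
        T=c['T_tool_cam'];M=Q.from_euler('xyz',c['rot']).as_matrix(); o=c['pos']+M@T[:3,3]; w=M@T[:3,:3]@d
    return (o+w*(z-o[2])/w[2])
E
python3 - <<'E'
from h import *
for n,f,u,v,z in [('knob','top0',247.8,198,.1045),('knob','side0',239.2,176.5,.1045),('sock','top0',223.2,192.7,.06),('sock','side0',238.8,163.3,.06),
('pr1','top0',351.5,199.5,.133),('pr2','top0',355.5,207.5,.133),('pr1','side0',271.5,279,.133),('pr2','side0',260.5,285.5,.133),('collar','side0',266.7,296.5,.059),('collar','top0',345.5,204.8,.061),
('clc1','top0',214.5,182,.06),('clc2','top0',211,197.5,.06),('clc3','top0',258,193,.06),('clc4','top0',254.5,208,.06),
('blk','top0',345.5,205.7,.05)]:
    print(n,f,ray(f,u,v,z).round(4))
E
```

```text
knob top0 [0.5156 0.1328 0.1045]
knob side0 [0.5167 0.135  0.1045]
sock top0 [0.5378 0.2244 0.06  ]
sock side0 [0.5396 0.2246 0.06  ]
pr1 top0 [ 0.5036 -0.2289  0.133 ]
pr2 top0 [ 0.4756 -0.242   0.133 ]
pr1 side0 [ 0.4993 -0.2205  0.133 ]
pr2 side0 [ 0.4688 -0.2294  0.133 ]
collar side0 [ 0.4875 -0.229   0.059 ]
collar top0 [ 0.4862 -0.222   0.061 ]
clc1 top0 [0.5777 0.2559 0.06  ]
clc2 top0 [0.5209 0.2694 0.06  ]
clc3 top0 [0.5346 0.0966 0.06  ]
clc4 top0 [0.4798 0.1103 0.06  ]
blk top0 [ 0.483  -0.2241  0.05  ]
```

Emit:
drive_tool(rows=[{"gripper": 0,"xyz": [2,-3,-0.3],"turn": 0.015},{"gripper": 0,"xyz": [2,-3,-0.3],"turn": 0.015},{"gripper": 0,"xyz": [2.5,-3,-0.3],"turn": 0.015},{"gripper": 0,"xyz": [2.5,-3,-0.3],"turn": 0.015},{"gripper": 0,"xyz": [2.5,-3,-0.3],"turn": 0.015},{"gripper": 0,"xyz": [2.5,-3,-0.3],"turn": 0.015},{"gripper": 0,"xyz": [3,-3,-0.3],"turn": 0.015},{"gripper": 0,"xyz": [3,-3,-0.3],"turn": 0.015},{"gripper": 0,"xyz": [3,-3,-0.3],"turn": 0.015},{"gripper": 0,"xyz": [3,-3,-0.3],"turn": 0.015},{"gripper": 0,"xyz": [2.3,-2.5,0],"turn": 0},{"gripper": 0,"xyz": [0,0,0],"turn": 0}])

```text
t: 1.35
eef_pos: [0.502, 0.1777, 0.2004]
eef_rot: [-3.141, -0.0, 2.883]
contact_force: [-1.0, 0.8, -1.3]
gripper_width: 0.0853
gripper_force: 0.0
```

```bash
python3 - <<'E'
from h import *
snap('wrist','w1'); print(env.sense()['eef_pos'],env.sense()['eef_rot'],env.sense()['contact_force'],env.sense()['torque'])
a=cv2.imread('pics/w1.png'); cv2.imwrite('pics/w1b.png',cv2.resize(a,(768,576),interpolation=cv2.INTER_CUBIC))
E
```

```text
[0.50056916 0.17902987 0.20056129] [-3.14107582e+00 -1.04272946e-03  2.88364560e+00] [-0.20223227  0.49989644  0.40633319] [ 0.04178248 -0.01779395  0.01950476]
```

View pics/w1b.png

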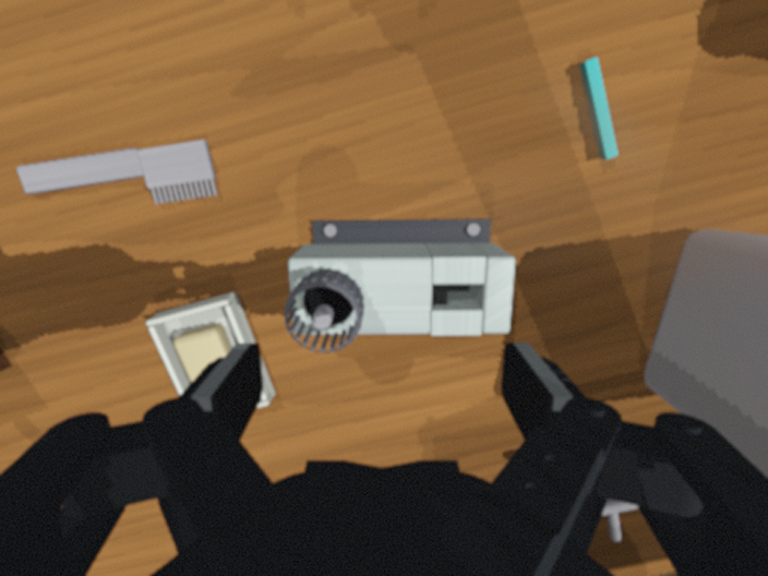

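```bash
python3 - <<'E'
from h import *
k=512/768
def p(n,u,v,z): r=ray('w1',u*k,v*k,z); print(n,r.round(4)); return r
p('tell',323,316,.1045)
p('ringc',324.5,309,.1)
w=(p('w1',483,286,.06)+p('w2',483,310,.06))/2
l=(p('l1',432,286,.06)+p('l2',432,310,.06))/2
a=p('e1',515,257,.06);b=p('e2',512,333,.06);c=p('f1',362,334,.06)
p('jawseam',432,250,.06)
d=(w-l)/np.linalg.norm(w-l); print(d, np.linalg.norm(w-l)); 
d2=b-c; d2/=np.linalg.norm(d2); print('edge dir',d2, 'wall to end',np.linalg.norm((a+b)/2-w))
print('sock', w-.010*d2, 'knob', w-.113*d2)
E
```

```text
tell [0.5145 0.1362 0.1045]
ringc [0.5116 0.1374 0.1   ]
w1 [0.5368 0.2454 0.06  ]
w2 [0.5551 0.2419 0.06  ]
l1 [0.5272 0.2093 0.06  ]
l2 [0.5454 0.2051 0.06  ]
e1 [0.5213 0.2718 0.06  ]
e2 [0.579  0.2596 0.06  ]
f1 [0.5506 0.1495 0.06  ]
jawseam [0.501  0.2153 0.06  ]
[0.25666264 0.96650106 0.        ] 0.037696282330962595
edge dir [0.24969715 0.96832398 0.        ] wall to end 0.022430092120107187
sock [0.54345967 0.23395271 0.06      ] knob [0.51774087 0.13421534 0.06      ]
```

The socket is at about (0.543, 0.234) and the knob at (0.517, 0.134), and the wrist and top views agree. Now to the post.

Emit:
drive_tool(rows=[{"gripper": 0,"xyz": [-0.1,-3.5,0.2],"turn": 0.056},{"gripper": 0,"xyz": [-0.1,-3.7,0.2],"turn": 0.056},{"gripper": 0,"xyz": [-0.1,-3.7,0.2],"turn": 0.056},{"gripper": 0,"xyz": [-0.1,-3.7,0.2],"turn": 0.056},{"gripper": 0,"xyz": [-0.1,-3.7,0.2],"turn": 0.056},{"gripper": 0,"xyz": [-0.1,-3.7,0.2],"turn": 0.056},{"gripper": 0,"xyz": [-0.1,-3.7,0.2],"turn": 0.056},{"gripper": 0,"xyz": [-0.1,-3.7,0.2],"turn": 0.056},{"gripper": 0,"xyz": [-0.1,-3.7,0.2],"turn": 0.056},{"gripper": 0,"xyz": [-0.1,-3.7,0.2],"turn": 0.056},{"gripper": 0,"xyz": [-0.3,-3.7,0],"turn": 0.056},{"gripper": 0,"xyz": [0,0,0],"turn": 0}])

```text
t: 2.6
eef_pos: [0.4864, -0.227, 0.2209]
eef_rot: [-3.141, -0.001, -2.781]
contact_force: [0.4, 0.3, 0.3]
gripper_width: 0.0855
gripper_force: 0.0
```

```bash
python3 - <<'E'
from h import *
snap('wrist','w2'); print(env.sense()['eef_pos'],env.sense()['eef_rot'])
a=cv2.imread('pics/w2.png')[100:340,120:420]; cv2.imwrite('pics/w2b.png',cv2.resize(a,None,fx=2.5,fy=2.5,interpolation=cv2.INTER_CUBIC))
E
```

```text
[ 0.48629667 -0.22519985  0.22090515] [ 3.14088503e+00 -3.75362082e-04 -2.78228483e+00]
```

View pics/w2b.png

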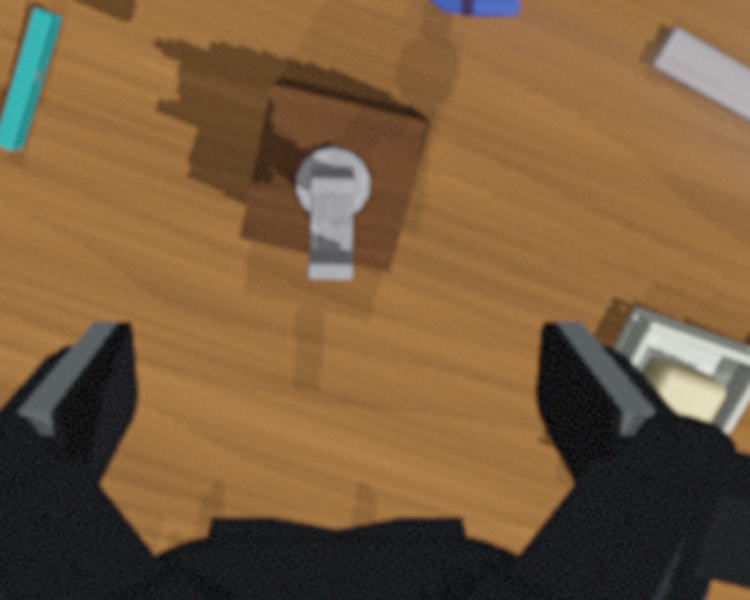

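The fork is seen lengthwise in the image, with prong tops at (333,184) and (331,271). The collar is centred at (334,184).

```bash
python3 - <<'E'
from h import *
def p(n,u,v,z): r=ray('w2',u/2.5+120,v/2.5+100,z); print(n,r.round(4)); return r
a=p('pr1',333,185,.133);b=p('pr2',331,272,.133);m=(a+b)/2
c=p('collar',333.5,184,.060); print('mid',m,np.linalg.norm(b-a),np.arctan2(*(b-a)[1::-1]))
yaw=np.pi-.375+2*0; y=env.sense()['eef_rot'][2]; R=np.array([[np.cos(y),np.sin(y)],[-np.sin(y),np.cos(y)]])
for q in(m,c): d=(q-env.sense()['eef_pos'])[:2]; print('d world',d,'tool xy(x fwd)',R@d)
E
```

```text
pr1 [ 0.4729 -0.233   0.133 ]
pr2 [ 0.5037 -0.2223  0.133 ]
collar [ 0.4883 -0.2273  0.06  ]
mid [ 0.48832503 -0.22765653  0.133     ] 0.032586336069197724 0.33611651558699207
d world [ 0.00202837 -0.00245668] tool xy(x fwd) [-0.001035    0.00301303]
d world [ 0.00205063 -0.00209399] tool xy(x fwd) [-0.00118337  0.00268133]
```

Emit:
drive_tool(rows=[{"gripper": 0,"xyz": [0.2,-0.2,-3],"turn": -0.02},{"gripper": 0,"xyz": [0,0,-4],"turn": 0},{"gripper": 0,"xyz": [0,0,-4],"turn": 0},{"gripper": 0,"xyz": [0,0,-3],"turn": 0},{"gripper": 0,"xyz": [0,0,-1.1],"turn": 0},{"gripper": 0,"xyz": [0,0,0],"turn": 0},{"gripper": 255,"xyz": [0,0,0],"turn": 0},{"gripper": 255,"xyz": [0,0,0],"turn": 0},{"gripper": 255,"xyz": [0,0,0],"turn": 0},{"gripper": 255,"xyz": [0,0,0],"turn": 0},{"gripper": 255,"xyz": [0,0,0],"turn": 0},{"gripper": 255,"xyz": [0,0,0],"turn": 0}])

```text
t: 3.85
eef_pos: [0.4889, -0.2268, 0.0709]
eef_rot: [-3.141, 0.001, -2.801]
contact_force: [-0.2, -0.0, 5.6]
gripper_width: 0.0141
gripper_force: 58.3
```

Emit:
drive_tool(rows=[{"gripper": 255,"xyz": [0,0,1],"turn": 0},{"gripper": 255,"xyz": [0,0,2],"turn": 0},{"gripper": 255,"xyz": [0,0,3],"turn": 0},{"gripper": 255,"xyz": [0,0,3],"turn": 0},{"gripper": 255,"xyz": [0,0,3],"turn": 0},{"gripper": 255,"xyz": [0,0,2.5],"turn": 0},{"gripper": 255,"xyz": [0,0,0],"turn": 0},{"gripper": 255,"xyz": [0,0,0],"turn": 0}])

```text
t: 4.65
eef_pos: [0.4885, -0.2264, 0.2153]
eef_rot: [-3.141, 0.0, -2.8]
contact_force: [0.1, 0.4, -3.0]
gripper_width: 0.0147
gripper_force: 58.7
```

```bash
python3 - <<'E'
from h import *
snap('wrist','w3');snap('side','s3'); s=env.sense(); print(s['eef_pos'],s['eef_rot'],s['contact_force'],s['gripper_width'])
a=cv2.resize(cv2.imread('pics/w3.png')[150:370,150:370],(500,500),interpolation=cv2.INTER_CUBIC)
c=np.load('pics/s3.npz'); q=c['R']@s['eef_pos']+c['t'];u=int(q[0]/q[2]*c['fx']+c['cx']);v=int(q[1]/q[2]*c['fy']+c['cy']);print(u,v)
b=cv2.imread('pics/s3.png')[max(0,v-50):v+50,u-30:u+30]; cv2.imwrite('pics/w3b.png',np.hstack([a,cv2.resize(b,(300,500),interpolation=cv2.INTER_CUBIC)]))
E
```

```text
[ 0.48808473 -0.22612019  0.21416516] [ 3.13997754e+00 -1.20901673e-03 -2.80043385e+00] [ 0.08798261 -0.22928834 -2.57051143] 0.014393187581362613
269 265
```

View pics/w3b.png

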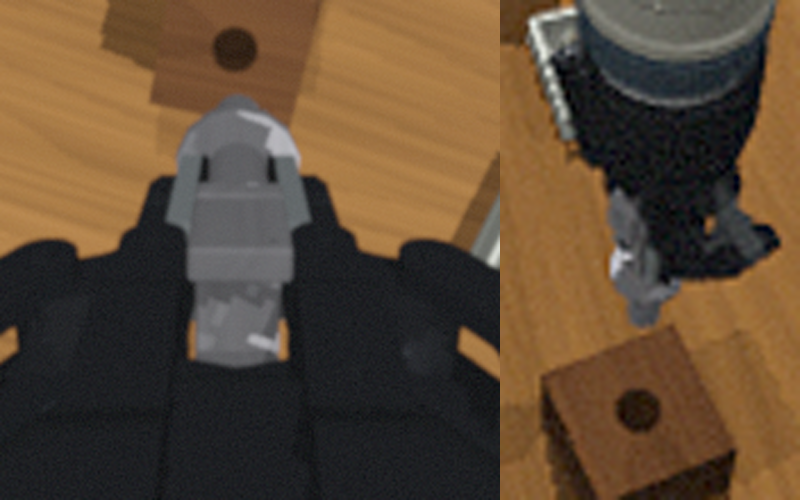

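The post is held straight, with its collar just under the pads at (239,153) and the foot tip at (238,97). I'll estimate its offset in the hand.

```bash
python3 - <<'E'
from h import *
k=.44; c=np.load('pics/w3.npz');y=c['rot'][2]; R=np.array([[np.cos(y),np.sin(y)],[-np.sin(y),np.cos(y)]])
for n,u,v,z in [('collarL',178,155,.205),('collarR',301,155,.205),('collarT',239,107,.199),('foot',238,97,.153)]:
    print(n,(R@(ray('w3',150+u*k,150+v*k,z)-c['pos'])[:2]).round(4))
E
```

```text
collarL [0.0049 0.0159]
collarR [ 0.0049 -0.0172]
collarT [ 0.0165 -0.0005]
foot [ 0.0053 -0.0004]
```

Emit:
drive_tool(rows=[{"gripper": 255,"xyz": [0.4,2,0],"turn": -0.05},{"gripper": 255,"xyz": [0.4,3.5,0],"turn": -0.05},{"gripper": 255,"xyz": [0.4,4,0],"turn": -0.05},{"gripper": 255,"xyz": [0.4,4,0],"turn": -0.05},{"gripper": 255,"xyz": [0.5,4,0],"turn": -0.05},{"gripper": 255,"xyz": [0.5,4,0],"turn": -0.05},{"gripper": 255,"xyz": [0.5,4,0],"turn": -0.05},{"gripper": 255,"xyz": [0.5,4,0],"turn": -0.05},{"gripper": 255,"xyz": [0.5,4,0],"turn": -0.05},{"gripper": 255,"xyz": [0.5,4,0],"turn": -0.05},{"gripper": 255,"xyz": [0.4,4,0],"turn": -0.05},{"gripper": 255,"xyz": [0.4,3.5,0],"turn": -0.046}])

```text
t: 5.95
eef_pos: [0.542, 0.2254, 0.2138]
eef_rot: [-3.14, -0.002, 2.885]
contact_force: [1.4, 0.1, -1.7]
gripper_width: 0.0143
gripper_force: 58.7
```

Emit:
drive_tool(rows=[{"gripper": 255,"xyz": [0,1,-1],"turn": 0},{"gripper": 255,"xyz": [0,0,-2],"turn": 0},{"gripper": 255,"xyz": [0,0,-2],"turn": 0},{"gripper": 255,"xyz": [0,0,-2],"turn": 0},{"gripper": 255,"xyz": [0,0,-0.8],"turn": 0},{"gripper": 255,"xyz": [0,0,0],"turn": 0},{"gripper": 255,"xyz": [0,0,0],"turn": 0}])

```text
t: 6.65
eef_pos: [0.5428, 0.2333, 0.1376]
eef_rot: [-3.142, 0.0, 2.887]
contact_force: [0.4, 1.1, -1.2]
gripper_width: 0.0145
gripper_force: 58.8
```

```bash
python3 - <<'E'
from h import *
for i in range(4): s=env.sense(); print(s['eef_pos'].round(4),s['eef_rot'].round(3),s['contact_force'].round(1)); c=snap('wrist','w4')
snap('top','t4')
a=cv2.resize(cv2.imread('pics/w4.png')[130:330,150:350],(500,500),interpolation=cv2.INTER_CUBIC)
cv2.imwrite('pics/w4b.png',a)
E
```

```text
[0.5428 0.2333 0.1376] [-3.142  0.     2.887] [ 0.4  1.1 -1.2]
[0.543  0.2334 0.138 ] [3.141e+00 1.000e-03 2.887e+00] [-0.2 -0.5 -1.3]
[0.5431 0.2335 0.1382] [3.141e+00 1.000e-03 2.887e+00] [-0.8  0.2 -2.2]
[0.5431 0.2336 0.1382] [3.141e+00 1.000e-03 2.887e+00] [-0.1 -0.4 -2.2]
```

View pics/w4b.png

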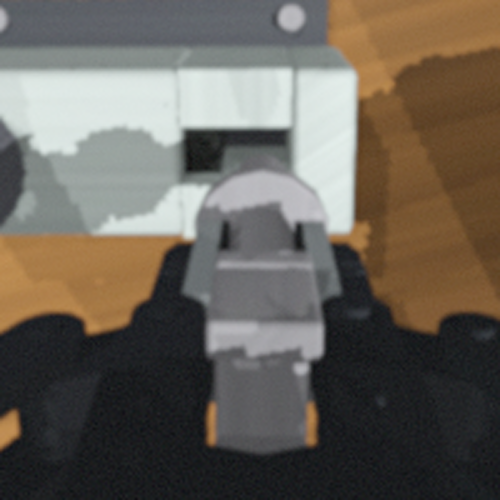

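The foot tip is at (263,158). The socket's right wall is at x=292, with lips at y=129 and y=173.

```bash
python3 - <<'E'
from h import *
k=.4; c=np.load('pics/w4.npz');y=c['rot'][2]; R=np.array([[np.cos(y),np.sin(y)],[-np.sin(y),np.cos(y)]])
for n,u,v,z in [('foot',263,158,.077),('wall/near',292,129,.06),('wall/far',292,173,.06),('left/near',184,129,.06),('colL',196,220,.1285),('colR',326,220,.1285)]:
    p=ray('w4',150+u*k,130+v*k,z);print(n,p.round(4),(R@(p-c['pos'])[:2]).round(4))
E
```

```text
foot [0.5383 0.2356 0.077 ] [ 0.0052 -0.0008]
wall/near [0.5359 0.2465 0.06  ] [ 0.0102 -0.0107]
wall/far [0.5512 0.2427 0.06  ] [-0.0055 -0.0109]
left/near [0.5266 0.211  0.06  ] [0.0103 0.026 ]
colL [0.5339 0.2196 0.1285] [0.0053 0.0158]
colR [0.542  0.2503 0.1285] [ 0.0053 -0.0159]
```

Emit:
drive_tool(rows=[{"gripper": 255,"xyz": [0,0,-1],"turn": 0},{"gripper": 255,"xyz": [0,0,-1],"turn": 0},{"gripper": 255,"xyz": [0,0,-0.5],"turn": 0},{"gripper": 255,"xyz": [0,0,-0.5],"turn": 0},{"gripper": 255,"xyz": [0,0,0],"turn": 0},{"gripper": 255,"xyz": [0,0,0],"turn": 0}])

```text
t: 7.5
eef_pos: [0.5426, 0.2336, 0.1072]
eef_rot: [-3.142, -0.0, 2.887]
contact_force: [0.4, 0.7, -1.7]
gripper_width: 0.0146
gripper_force: 58.9
```

Emit:
drive_tool(rows=[{"gripper": 255,"xyz": [0,0,-1],"turn": 0},{"gripper": 255,"xyz": [0,0,-1],"turn": 0},{"gripper": 255,"xyz": [0,0,-0.7],"turn": 0},{"gripper": 255,"xyz": [0,0,0],"turn": 0},{"gripper": 255,"xyz": [0,0,0],"turn": 0}])

```text
t: 8.0
eef_pos: [0.5425, 0.2335, 0.0801]
eef_rot: [-3.141, -0.0, 2.887]
contact_force: [0.5, -0.1, -1.9]
gripper_width: 0.0142
gripper_force: 58.8
```

Free so far; next I'll lower it gently onto the collar.

Emit:
drive_tool(rows=[{"gripper": 255,"xyz": [0,0,-0.2],"turn": 0},{"gripper": 255,"xyz": [0,0,-0.2],"turn": 0},{"gripper": 255,"xyz": [0,0,0],"turn": 0}])

```text
t: 8.3
eef_pos: [0.5425, 0.2335, 0.0762]
eef_rot: [-3.142, -0.0, 2.887]
contact_force: [-0.1, 0.0, -1.5]
gripper_width: 0.0145
gripper_force: 58.8
```

Emit:
drive_tool(rows=[{"gripper": 255,"xyz": [0,0,-0.1],"turn": 0},{"gripper": 255,"xyz": [0,0,-0.1],"turn": 0},{"gripper": 255,"xyz": [0,0,0],"turn": 0}])

```text
t: 8.6
eef_pos: [0.5427, 0.2336, 0.0759]
eef_rot: [3.141, 0.001, 2.887]
contact_force: [-5.2, -2.1, 12.0]
gripper_width: 0.0146
gripper_force: 60.5
```

Seated at the expected height (TCP 0.0757). I'll release and rise.

Emit:
drive_tool(rows=[{"gripper": 0,"xyz": [0,0,0],"turn": 0},{"gripper": 0,"xyz": [0,0,0],"turn": 0},{"gripper": 0,"xyz": [0,0,0],"turn": 0},{"gripper": 0,"xyz": [0,0,0],"turn": 0},{"gripper": 0,"xyz": [0,0,0],"turn": 0},{"gripper": 0,"xyz": [0,0,0],"turn": 0},{"gripper": 0,"xyz": [0,0,2],"turn": 0},{"gripper": 0,"xyz": [0,0,4],"turn": 0},{"gripper": 0,"xyz": [0,0,4],"turn": 0},{"gripper": 0,"xyz": [0,0,3],"turn": 0},{"gripper": 0,"xyz": [0,0,0],"turn": 0}])

```text
t: 9.7
eef_pos: [0.5442, 0.234, 0.2088]
eef_rot: [3.138, 0.006, 2.887]
contact_force: [-0.1, 0.1, 0.2]
gripper_width: 0.0854
gripper_force: 0.0
```

```bash
python3 - <<'E'
from h import *
snap('wrist','w5');snap('side','s5');s=env.sense(); print(s['eef_pos'],s['eef_rot'],s['contact_force'],s['torque'])
a=cv2.resize(cv2.imread('pics/w5.png')[90:330,120:380],(520,480),interpolation=cv2.INTER_CUBIC)
b=cv2.resize(cv2.imread('pics/s5.png')[110:230,200:270],(280,480),interpolation=cv2.INTER_CUBIC)
cv2.imwrite('pics/w5b.png',np.hstack([a,b]))
E
```

```text
[0.54277323 0.23361587 0.20460225] [3.14096658e+00 9.88544289e-04 2.88680161e+00] [-0.35667122  0.34536658 -0.10997827] [-0.00107698 -0.08257716 -0.01413174]
```

View pics/w5b.png

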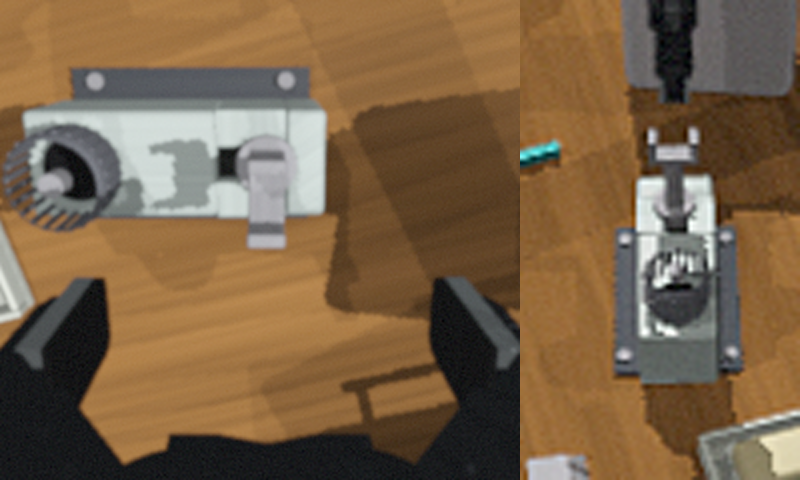

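The post stands in the socket. The knob should be at about (0.5165, 0.1338). I'll pre-rotate the wrist for a long clockwise stroke.

Emit:
drive_tool(rows=[{"gripper": 0,"xyz": [-0.2,-1,0],"turn": 0.145},{"gripper": 0,"xyz": [-0.3,-1,0],"turn": 0.145},{"gripper": 0,"xyz": [-0.3,-1,0],"turn": 0.145},{"gripper": 0,"xyz": [-0.3,-1,0],"turn": 0.145},{"gripper": 0,"xyz": [-0.3,-1,0],"turn": 0.145},{"gripper": 0,"xyz": [-0.3,-1,0],"turn": 0.145},{"gripper": 0,"xyz": [-0.3,-1,0],"turn": 0.145},{"gripper": 0,"xyz": [-0.3,-1,0],"turn": 0.145},{"gripper": 0,"xyz": [-0.3,-1,0],"turn": 0.145},{"gripper": 0,"xyz": [0,-1,0],"turn": 0.145},{"gripper": 0,"xyz": [0,0,0],"turn": 0.145},{"gripper": 0,"xyz": [0,0,0],"turn": 0.145}])

```text
t: 11.0
eef_pos: [0.516, 0.1331, 0.2027]
eef_rot: [3.139, -0.0, -1.651]
contact_force: [0.6, -0.1, -0.7]
gripper_width: 0.0853
gripper_force: 0.0
```

Emit:
drive_tool(rows=[{"gripper": 0,"xyz": [0,0,0],"turn": 0.145},{"gripper": 0,"xyz": [0,0,-3],"turn": 0},{"gripper": 0,"xyz": [0,0,-2],"turn": 0},{"gripper": 0,"xyz": [0,0,-1],"turn": 0},{"gripper": 0,"xyz": [0,0,0],"turn": 0},{"gripper": 0,"xyz": [0,0,0],"turn": 0}])

```text
t: 11.6
eef_pos: [0.5167, 0.1335, 0.1444]
eef_rot: [3.141, -0.0, -1.511]
contact_force: [-0.1, 0.1, 0.4]
gripper_width: 0.0855
gripper_force: 0.0
```

```bash
python3 - <<'E'
from h import *
snap('wrist','w6');s=env.sense(); print(s['eef_pos'],s['eef_rot'],s['q'])
a=cv2.resize(cv2.imread('pics/w6.png')[100:340,120:380],(650,600),interpolation=cv2.INTER_CUBIC)
cv2.imwrite('pics/w6b.png',a)
E
```

```text
[0.51697691 0.13358759 0.14488401] [-3.14086080e+00  3.61743931e-05 -1.51140515e+00] [ 9.56512419e-02  2.71215128e-01 -1.85936261e-01  1.11291225e+00
  9.61924084e-06 -1.53453625e+00]
```

View pics/w6b.png

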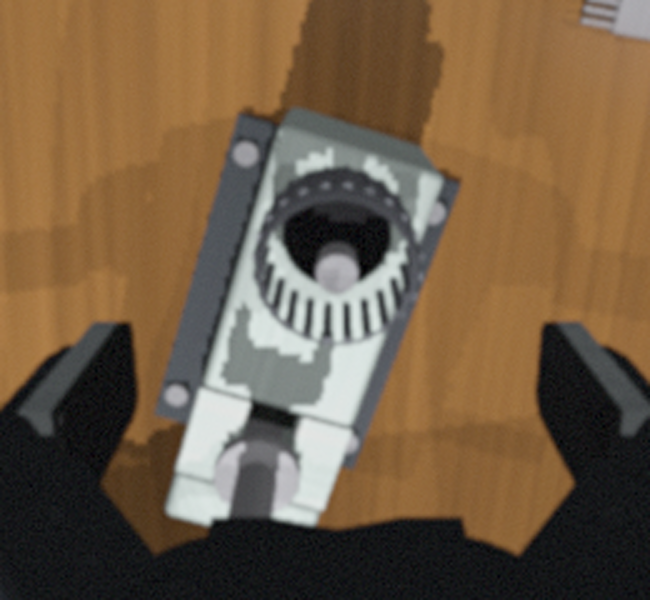

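The tell-tale at (337,268) lies on the fingers' midline (x≈338).

```bash
python3 - <<'E'
from h import *
print(ray('w6',120+337*.4,100+268*.4,.1045))
E
```

```text
[0.51638292 0.13242064 0.1045    ]
```

Emit:
drive_tool(rows=[{"gripper": 0,"xyz": [0,-0.05,-2.5],"turn": 0},{"gripper": 0,"xyz": [0,0,-2.5],"turn": 0},{"gripper": 0,"xyz": [0,0,-2.0],"turn": 0},{"gripper": 0,"xyz": [0,0,-0.4],"turn": 0},{"gripper": 0,"xyz": [0,0,0],"turn": 0},{"gripper": 0,"xyz": [0,0,0],"turn": 0}])

```text
t: 12.25
eef_pos: [0.5174, 0.1332, 0.0716]
eef_rot: [-3.14, 0.0, -1.511]
contact_force: [0.0, -0.1, -0.4]
gripper_width: 0.0853
gripper_force: 0.0
```

```bash
cat > r.py <<'E'
from h import *
s=env.sense(); print('t%.2f yaw %.3f tz %.3f q6eff %.3f q6 %.3f w %.4f F %s pos %s'%(s['t'],s['eef_rot'][2],s['torque'][2],s['effort'][5],s['q'][5],s['gripper_width'],s['contact_force'].round(1),s['eef_pos'].round(4)))
E
python3 r.py
```

```text
t12.25 yaw -1.511 tz 0.007 q6eff 0.000 q6 -1.535 w 0.0853 F [ 0.  -0.1 -0.4] pos [0.5174 0.1332 0.0716]
```

Emit:
drive_tool(rows=[{"gripper": 255,"xyz": [0,0,0],"turn": 0},{"gripper": 255,"xyz": [0,0,0],"turn": 0},{"gripper": 255,"xyz": [0,0,0],"turn": 0},{"gripper": 255,"xyz": [0,0,0],"turn": 0},{"gripper": 255,"xyz": [0,0,0],"turn": 0}])

```text
t: 12.75
eef_pos: [0.5168, 0.1331, 0.0714]
eef_rot: [-3.14, -0.0, -1.511]
contact_force: [-3.1, -0.8, 9.1]
gripper_width: 0.0481
gripper_force: 60.8
```

```bash
python3 r.py
```

```text
t12.75 yaw -1.511 tz 0.043 q6eff -0.000 q6 -1.535 w 0.0481 F [-3.1 -0.8  9.1] pos [0.5168 0.1331 0.0714]
```

Emit:
drive_tool(rows=[{"gripper": 255,"xyz": [0,0,0],"turn": -0.05},{"gripper": 255,"xyz": [0,0,0],"turn": -0.1}])

```text
t: 12.95
eef_pos: [0.5166, 0.1331, 0.0714]
eef_rot: [-3.141, 0.0, -1.663]
contact_force: [-4.4, -0.4, 9.4]
gripper_width: 0.0485
gripper_force: 61.0
```

```bash
python3 r.py
```

```text
t12.95 yaw -1.663 tz 0.212 q6eff -2.079 q6 -1.384 w 0.0485 F [-4.4 -0.4  9.4] pos [0.5166 0.1331 0.0714]
```

Emit:
drive_tool(rows=[{"gripper": 255,"xyz": [0,0,0],"turn": -0.1},{"gripper": 255,"xyz": [0,0,0],"turn": -0.1},{"gripper": 255,"xyz": [0,0,0],"turn": -0.1},{"gripper": 255,"xyz": [0,0,0],"turn": -0.1}])

```text
t: 13.35
eef_pos: [0.5162, 0.1332, 0.0714]
eef_rot: [-3.141, 0.0, -2.065]
contact_force: [-5.5, -0.3, 10.8]
gripper_width: 0.0485
gripper_force: 61.1
```

```bash
python3 r.py
```

```text
t13.35 yaw -2.065 tz 0.260 q6eff -1.378 q6 -0.982 w 0.0485 F [-5.5 -0.3 10.8] pos [0.5162 0.1332 0.0714]
```

Emit:
drive_tool(rows=[{"gripper": 255,"xyz": [0,0,0],"turn": -0.1}])

```text
t: 13.45
eef_pos: [0.5162, 0.1332, 0.0714]
eef_rot: [3.142, 0.0, -2.165]
contact_force: [-7.3, 0.1, 11.5]
gripper_width: 0.0482
gripper_force: 61.1
```

```bash
python3 r.py
```

```text
t13.45 yaw -2.165 tz 0.236 q6eff -1.377 q6 -0.882 w 0.0482 F [-7.3  0.1 11.5] pos [0.5162 0.1332 0.0714]
```

Emit:
drive_tool(rows=[{"gripper": 255,"xyz": [0,0,0],"turn": -0.1}])

```text
t: 13.55
eef_pos: [0.5161, 0.1333, 0.0714]
eef_rot: [3.141, 0.0, -2.265]
contact_force: [-5.3, 0.2, 11.6]
gripper_width: 0.0484
gripper_force: 61.2
```

```bash
python3 r.py
```

```text
t13.55 yaw -2.265 tz 0.313 q6eff -1.377 q6 -0.782 w 0.0484 F [-5.3  0.2 11.6] pos [0.5161 0.1333 0.0714]
```

Emit:
drive_tool(rows=[{"gripper": 255,"xyz": [0,0,0],"turn": -0.1}])

```text
t: 13.65
eef_pos: [0.516, 0.1333, 0.0714]
eef_rot: [3.141, 0.0, -2.365]
contact_force: [-6.2, 1.3, 11.9]
gripper_width: 0.0485
gripper_force: 61.2
```

```bash
python3 r.py
```

```text
t13.65 yaw -2.365 tz 0.247 q6eff -1.376 q6 -0.682 w 0.0485 F [-6.2  1.3 11.9] pos [0.516  0.1333 0.0714]
```

Emit:
drive_tool(rows=[{"gripper": 255,"xyz": [0,0,0],"turn": -0.1}])

```text
t: 13.75
eef_pos: [0.5159, 0.1334, 0.0714]
eef_rot: [3.141, 0.0, -2.465]
contact_force: [-6.9, 1.2, 12.7]
gripper_width: 0.0485
gripper_force: 61.2
```

```bash
python3 r.py
```

```text
t13.75 yaw -2.465 tz 0.207 q6eff -1.376 q6 -0.582 w 0.0485 F [-6.9  1.2 12.7] pos [0.5159 0.1334 0.0714]
```

Emit:
drive_tool(rows=[{"gripper": 255,"xyz": [0,0,0],"turn": -0.1}])

```text
t: 13.85
eef_pos: [0.5159, 0.1335, 0.0714]
eef_rot: [3.141, 0.0, -2.565]
contact_force: [-7.2, 2.5, 11.6]
gripper_width: 0.0485
gripper_force: 61.2
```

```bash
python3 r.py
```

```text
t13.85 yaw -2.565 tz 0.286 q6eff -1.376 q6 -0.482 w 0.0485 F [-7.2  2.5 11.6] pos [0.5159 0.1335 0.0714]
```

Emit:
drive_tool(rows=[{"gripper": 255,"xyz": [0,0,0],"turn": -0.1}])

```text
t: 13.95
eef_pos: [0.5158, 0.1336, 0.0714]
eef_rot: [3.141, 0.0, -2.665]
contact_force: [-8.0, 2.6, 11.5]
gripper_width: 0.0487
gripper_force: 61.2
```

```bash
python3 r.py
```

```text
t13.95 yaw -2.665 tz 0.240 q6eff -1.369 q6 -0.382 w 0.0487 F [-8.   2.6 11.5] pos [0.5158 0.1336 0.0714]
```

Emit:
drive_tool(rows=[{"gripper": 255,"xyz": [0,0,0],"turn": -0.1}])

```text
t: 14.05
eef_pos: [0.5158, 0.1336, 0.0714]
eef_rot: [3.14, 0.0, -2.764]
contact_force: [-7.6, 3.1, 13.1]
gripper_width: 0.0484
gripper_force: 61.2
```

```bash
python3 r.py
```

```text
t14.05 yaw -2.764 tz 0.239 q6eff -1.369 q6 -0.282 w 0.0484 F [-7.6  3.1 13.1] pos [0.5158 0.1336 0.0714]
```

Emit:
drive_tool(rows=[{"gripper": 255,"xyz": [0,0,0],"turn": -0.1}])

```text
t: 14.15
eef_pos: [0.5158, 0.1337, 0.0714]
eef_rot: [3.14, -0.0, -2.864]
contact_force: [-7.4, 3.6, 11.1]
gripper_width: 0.0484
gripper_force: 61.2
```

```bash
python3 r.py
```

```text
t14.15 yaw -2.864 tz 0.330 q6eff -1.369 q6 -0.182 w 0.0484 F [-7.4  3.6 11.1] pos [0.5158 0.1337 0.0714]
```

Emit:
drive_tool(rows=[{"gripper": 255,"xyz": [0,0,0],"turn": -0.1}])

```text
t: 14.25
eef_pos: [0.5157, 0.1338, 0.0713]
eef_rot: [3.14, -0.0, -2.964]
contact_force: [-8.5, 4.3, 12.0]
gripper_width: 0.0484
gripper_force: 61.2
```

```bash
python3 r.py
```

```text
t14.25 yaw -2.964 tz 0.276 q6eff -1.370 q6 -0.082 w 0.0484 F [-8.5  4.3 12. ] pos [0.5157 0.1338 0.0713]
```

Emit:
drive_tool(rows=[{"gripper": 255,"xyz": [0,0,0],"turn": -0.1}])

```text
t: 14.35
eef_pos: [0.5157, 0.1339, 0.0714]
eef_rot: [3.14, -0.0, -3.064]
contact_force: [-7.7, 4.7, 11.5]
gripper_width: 0.0484
gripper_force: 61.2
```

```bash
python3 r.py
```

```text
t14.35 yaw -3.064 tz 0.342 q6eff -1.300 q6 0.018 w 0.0484 F [-7.7  4.7 11.5] pos [0.5157 0.1339 0.0714]
```

Emit:
drive_tool(rows=[{"gripper": 255,"xyz": [0,0,0],"turn": -0.1}])

```text
t: 14.45
eef_pos: [0.5157, 0.134, 0.0714]
eef_rot: [3.14, -0.001, 3.119]
contact_force: [-7.5, 4.6, 11.9]
gripper_width: 0.0483
gripper_force: 61.2
```

```bash
python3 r.py
```

```text
t14.45 yaw 3.119 tz 0.530 q6eff -1.139 q6 0.118 w 0.0483 F [-7.5  4.6 11.9] pos [0.5157 0.134  0.0714]
```

The climb has begun at q6 of about 0, so I'll switch to smaller steps.

Emit:
drive_tool(rows=[{"gripper": 255,"xyz": [0,0,0],"turn": -0.05}])

```text
t: 14.55
eef_pos: [0.5157, 0.1341, 0.0714]
eef_rot: [3.14, -0.001, 3.07]
contact_force: [-6.8, 4.8, 12.0]
gripper_width: 0.0486
gripper_force: 61.2
```

```bash
python3 r.py
```

```text
t14.55 yaw 3.070 tz 0.548 q6eff 0.367 q6 0.168 w 0.0486 F [-6.8  4.8 12. ] pos [0.5157 0.1341 0.0714]
```

Emit:
drive_tool(rows=[{"gripper": 255,"xyz": [0,0,0],"turn": -0.05}])

```text
t: 14.65
eef_pos: [0.5157, 0.1341, 0.0714]
eef_rot: [3.14, -0.001, 3.022]
contact_force: [-6.9, 5.7, 11.9]
gripper_width: 0.0483
gripper_force: 61.2
```

```bash
python3 r.py
```

```text
t14.65 yaw 3.022 tz 0.595 q6eff -0.135 q6 0.216 w 0.0483 F [-6.9  5.7 11.9] pos [0.5157 0.1341 0.0714]
```

Emit:
drive_tool(rows=[{"gripper": 255,"xyz": [0,0,0],"turn": -0.05}])

```text
t: 14.75
eef_pos: [0.5158, 0.1342, 0.0714]
eef_rot: [3.14, -0.001, 2.972]
contact_force: [-8.1, 4.9, 11.8]
gripper_width: 0.0486
gripper_force: 61.2
```

```bash
python3 r.py
```

```text
t14.75 yaw 2.972 tz 0.572 q6eff -0.194 q6 0.266 w 0.0486 F [-8.1  4.9 11.8] pos [0.5158 0.1342 0.0714]
```

Emit:
drive_tool(rows=[{"gripper": 255,"xyz": [0,0,0],"turn": -0.05}])

```text
t: 14.85
eef_pos: [0.5157, 0.1342, 0.0714]
eef_rot: [3.14, -0.001, 2.922]
contact_force: [-7.1, 6.4, 11.6]
gripper_width: 0.0484
gripper_force: 61.2
```

```bash
python3 r.py
```

```text
t14.85 yaw 2.922 tz 0.476 q6eff -0.395 q6 0.316 w 0.0484 F [-7.1  6.4 11.6] pos [0.5157 0.1342 0.0714]
```

Emit:
drive_tool(rows=[{"gripper": 255,"xyz": [0,0,0],"turn": -0.05}])

```text
t: 14.95
eef_pos: [0.5157, 0.1343, 0.0714]
eef_rot: [3.14, -0.001, 2.871]
contact_force: [-6.9, 6.5, 11.4]
gripper_width: 0.0485
gripper_force: 61.2
```

```bash
python3 r.py
```

```text
t14.95 yaw 2.871 tz 0.149 q6eff -0.631 q6 0.366 w 0.0485 F [-6.9  6.5 11.4] pos [0.5157 0.1343 0.0714]
```

Emit:
drive_tool(rows=[{"gripper": 255,"xyz": [0,0,0],"turn": -0.05}])

```text
t: 15.05
eef_pos: [0.5157, 0.1343, 0.0714]
eef_rot: [3.14, -0.001, 2.821]
contact_force: [-7.5, 6.4, 11.9]
gripper_width: 0.0486
gripper_force: 61.2
```

```bash
python3 r.py
```

```text
t15.05 yaw 2.821 tz 0.157 q6eff -0.717 q6 0.416 w 0.0486 F [-7.5  6.4 11.9] pos [0.5157 0.1343 0.0714]
```

The torque fell from 0.60 to 0.15, so this is the first click. I'll advance a little more to get past its counting point and watch for the rise.

Emit:
drive_tool(rows=[{"gripper": 255,"xyz": [0,0,0],"turn": -0.05}])

```text
t: 15.15
eef_pos: [0.5158, 0.1343, 0.0714]
eef_rot: [3.139, -0.001, 2.771]
contact_force: [-7.0, 7.7, 11.6]
gripper_width: 0.0485
gripper_force: 61.2
```

```bash
python3 r.py
```

```text
t15.15 yaw 2.771 tz 0.180 q6eff -0.699 q6 0.466 w 0.0485 F [-7.   7.7 11.6] pos [0.5158 0.1343 0.0714]
```

Emit:
drive_tool(rows=[{"gripper": 255,"xyz": [0,0,0],"turn": -0.04}])

```text
t: 15.25
eef_pos: [0.5158, 0.1344, 0.0714]
eef_rot: [3.139, -0.001, 2.731]
contact_force: [-6.7, 7.0, 11.6]
gripper_width: 0.0483
gripper_force: 61.2
```

```bash
python3 r.py
```

```text
t15.25 yaw 2.731 tz 0.367 q6eff -0.178 q6 0.506 w 0.0483 F [-6.7  7.  11.6] pos [0.5158 0.1344 0.0714]
```

Trough passed and torque is rising again. Slip is about 0.27 rad, inside the single-click window. A tiny margin step, then release.

Emit:
drive_tool(rows=[{"gripper": 255,"xyz": [0,0,0],"turn": -0.02},{"gripper": 255,"xyz": [0,0,0],"turn": 0}])

```text
t: 15.45
eef_pos: [0.5158, 0.1344, 0.0714]
eef_rot: [3.139, -0.001, 2.713]
contact_force: [-7.4, 6.9, 12.0]
gripper_width: 0.0487
gripper_force: 61.2
```

```bash
python3 r.py
```

```text
t15.45 yaw 2.713 tz 0.103 q6eff 0.334 q6 0.525 w 0.0487 F [-7.4  6.9 12. ] pos [0.5158 0.1344 0.0714]
```

Emit:
drive_tool(rows=[{"gripper": 0,"xyz": [0,0,0],"turn": 0},{"gripper": 0,"xyz": [0,0,0],"turn": 0},{"gripper": 0,"xyz": [0,0,0],"turn": 0},{"gripper": 0,"xyz": [0,0,0],"turn": 0},{"gripper": 0,"xyz": [0,0,0],"turn": 0},{"gripper": 0,"xyz": [0,0,0],"turn": 0},{"gripper": 0,"xyz": [0,0,2],"turn": 0},{"gripper": 0,"xyz": [0,0,3],"turn": 0},{"gripper": 0,"xyz": [0,0,4],"turn": 0},{"gripper": 0,"xyz": [0,0,4],"turn": 0},{"gripper": 0,"xyz": [0,0,0],"turn": 0},{"gripper": 0,"xyz": [0,0,0],"turn": 0}])

```text
t: 16.65
eef_pos: [0.517, 0.1331, 0.2009]
eef_rot: [3.141, 0.002, 2.712]
contact_force: [0.0, 0.0, -0.9]
gripper_width: 0.0851
gripper_force: 0.0
```

```bash
python3 r.py; python3 - <<'E'
from h import *
snap('wrist','w7');snap('side','s7')
a=cv2.resize(cv2.imread('pics/w7.png'),(500,375),interpolation=cv2.INTER_CUBIC)
b=cv2.resize(cv2.imread('pics/s7.png')[110:230,200:294],(294,375),interpolation=cv2.INTER_CUBIC)
cv2.imwrite('pics/w7b.png',np.hstack([a,b]))
E
```

```text
t16.65 yaw 2.712 tz -0.027 q6eff -0.000 q6 0.525 w 0.0851 F [ 0.   0.  -0.9] pos [0.517  0.1331 0.2009]
```

View pics/w7b.png

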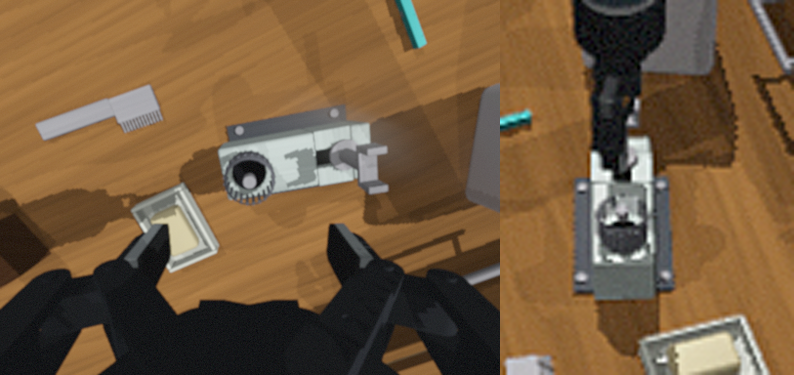

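```bash
python3 - <<'E'
from h import *
k=512/500
a=ray('w7',372*k,149*k,.137);b=ray('w7',375*k,187*k,.137);c=ray('w7',343*k,152*k,.066)
print(a,b,(a+b)/2,c)
E
```

```text
[0.52406797 0.23742919 0.137     ] [0.55529065 0.23020346 0.137     ] [0.53967931 0.23381633 0.137     ] [0.53807872 0.23451835 0.066     ]
```

```bash
python3 -c "
from station import env; print(env.finish_job())"
```

```text
the job is handed in; nothing more can be done
None
```

The job is handed in, with no verdict shown. The post stands upright on its collar in the aluminium clamp, the knob was stopped after one felt click (torque fell from about 0.60 to 0.15 N m), and the arm touches nothing; grip force and tell-tale could not be read directly.

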